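# Clamp a pigment jar on the bench shaker

## Robot

A 6-joint arm with a two-finger parallel gripper is mounted at the origin on the work surface. World frame = base frame: x ahead of the robot, y to its left, z up, the work surface at z = 0. Lengths are in m, angles in rad, forces in N, time in s.
With the tool pointing down it reaches from about 0.425 to 0.95 m from the base axis. Payload 3.5 kg.
Tool frame: the origin (TCP) lies midway between the tips of the shut fingers; the grasp point (between the pads) lies ctrl.grip_depth behind it (ctrl.grip_depth is the distance from the TCP to the grasp point, in m); z points along the fingers, y is the direction in which the jaws open and shut (so a half turn about z gives the same grasp; the last joint's range is limited). The gripper opens to 85 mm and grips with 20 to 120 N. Pads are 22 mm wide; open, the fingers measure 114 mm over their backs; the gripper's body (76 mm by 85 mm) begins 54 mm behind the grasp point. The pads swing forward as they close: fully open they stand 13 mm farther back than shut.
Start: joints at [-1.27, 0.286, 1.577, -0, 1.279, -0.15], TCP at [0.294, -0.608, 0.231] pointing down, gripper open.
Joint ranges: [-2.77, 2.77], [-0.9, 2.22], [0.21, 2.48], [-1.53, 4.67], [0.24, 2.81], [-2.84, 2.84]. Speed limits (rad/s): [2.79, 2.79, 3.14, 3.14, 3.14, 3.14].

## Interface

Orientations are given as [roll, pitch, yaw] about the fixed x, y, z axes, in that order (R = Rz(yaw) Ry(pitch) Rx(roll)).
In Python, from plant import ctrl, cams, look_for, mark_of gives the robot as it stands.
- The arm moves only by the tool servo_tool, never from a script. Its arguments are lists of equal length, an entry for each row: "slide": the shift along the tool's x, y, z each as a share of 50 cm, from -1 to 1, a list of three; "delta_rot": the turn, a rotation vector about the tool's x, y, z each as a share of 60 degrees, from -1 to 1, a list of three. A call has 1 to 10 rows; each row is the pose to reach, as a shift and turn from the pose commanded when the call began, along the tool's axes at that moment; what a row does not reach only later rows make up. A row lasts 1/12 s, in which the tool goes at most 41.7 mm and 7.16 degrees, less where a joint would pass 70% of its speed; a pose out of reach is approached as far as the arm can. A call with a number of a shift or a turn outside -1 to 1 is refused whole. A call with a gripper value outside its range is refused whole. "gripper" is the closure in counts, from 0 (fully open) to 255 (shut), set as the call begins (left out, the last holds). The fingers move at their own pace and stop on an object; "squeeze" is the grip in N (left out, the last holds). Time passes only in rows, so rows that repeat a pose let the fingers close. It gives the time, the measured TCP pose, the force and the opening at its end, in the units of the state.
- ctrl.observe(): the state, without advancing time (a new reading comes with each control period).
- cams.grab_frame(name): name is "side" or "top"; returns (picture, depth): 480x640x3 uint8, red, green, blue; 480x640 float32, m along the optical axis (not along the pixel's ray), 0 where there is no reading.
- cams.calibration(name): a dict with "fx", "fy", "cx", "cy" (pixels), "R" (3x3) and "t" (3): a world point X has camera coordinates R X + t. Camera axes: x right, y down, z forward; pixel columns grow to the right and rows downward; lengths in m; the calibration is good to about 2 mm. A picture is of the moment at which its call begins. calibration takes no time and is no camera call.
- ctrl.finish_job(): hands the job in, once; it reports no verdict.
Trained networks look in the newest picture that a camera, given by its name, has taken for a name from the list of things; names that differ only in an ending like _2 or _b are one class to them, and where a whole thing is asked for, a point or a joint stands for the part that bears it (a point fixed in the world has none). Each returns a list of dicts, best first, with "score" (0 to 1); they miss things now and then, are a little off and sometimes report something else, mostly with a low value. They report only what shows in the picture. A call takes as long as a camera call. They do not tell look-alikes from the thing itself.
- look_for(camera, target): "centre" ([x, y, z] in m, in the coordinates of the camera as it stood for that picture, good to about 4 mm: the middle of the surface that is visible of it).
- mark_of(camera, target): "centre" ([x, y, z] in m, in the coordinates of the camera as it stood for that picture, good to about 4 mm: a listed point, or the origin of a listed thing).
The state is a dict: "time_s": time; "q": joint angles; "joint_vel": joint speeds; "tau": joint torques, N m; "tcp_pos": TCP position; "ee_rot": TCP orientation; "force": force on the tool from outside, world axes, zero at the start; "wrist_torque": the same for the moment, N m; "finger_gap": finger opening in m.
Only numpy, scipy, OpenCV 4.12 (cv2) and the standard library are available. Lean on these libraries where they do the work, as an engineer would, in place of code of your own. Each camera call takes 0.05 s, during which the arm holds its last target. There are 200 camera calls.

## Task

Clamp the pigment jar on the bench shaker, ready for mixing: with your fingertips or the back of a finger push the swung-out yellow clamp strap round to its stop, so that its rubber foot stands over the middle of the jar's lid, and then push the red cam lever right down until the foot presses on the lid. Only push: do not lift the jar or shift it from its cup, leave the other things on the bench where they stand, and finish with the hand clear.

Things in the scene. Friction and masses are not known exactly. Their poses are not given: they have to be found in the camera images.
- shaker: White bench jar shaker, fixed; base 240 (x) x 280 (y) x 70 mm high, on it an aluminium platform 190 x 240 mm, top 93 mm above the table. Origin: centre of the underside; z up, own -x is the front (control panel), own +y runs from clamp post to jar. The jar's steel cup (85 mm across, rim 118 mm above the table) is centred at own (0, +40) mm, the clamp post at own (0, -45) mm.
- clamp_post (a point): Upright axis of the clamp post (24 mm across), 210 mm above the table. Strap and lever swing about this axis. The lever's level pin crosses it 222 mm above the table.
- strap (a joint): Swing of the yellow strap about the clamp post, rad. 0 = at its hard stop: strap along the shaker's own +y, foot over the middle of the lid. Grows as it swings out, anticlockwise from above (1.57: along own -x). Range 0 to 1.9, starts at 0.9 to 1.7. Stiff pivot: about 3 N at 85 mm from the axis moves it; it stays where it is left.
- strap_end (a point): Nose of the yellow strap: middle of its end face, 117 mm from the post axis. A level flat bar 24 mm wide, 14 mm thick; with the lever up its underside is 196 mm, its top 210 mm above the table (up to 1.7 mm lower if the lever leans a little). Both long sides are free to be pushed. On its top, 85 mm from the axis, stands only the foot's nut, 10 mm high.
- foot: Round black rubber foot under the strap, 28 mm across, 85 mm from the post axis. Origin: centre of its lower face, 181.5 mm above the table with the lever up, so it passes 2.8 to 4.5 mm over the jar's lid. It gives like a spring (4 N per mm).
- lever (a joint): Red-handled cam lever on the post top, rad; turns about the level pin and swings round with the strap, on the side opposite to the strap's nose. 0 = standing 1.25 rad above level; 1.25 = fully down, level, pointing straight away from the foot. Starts at 0 to 0.25. Stays where it is left; about 5 N square to it near its tip moves it. Going down it lowers strap and foot by 8.5 mm, evenly.
- lever_tip (a point): On the lever's centre line, 100 mm from its pin. From 50 to 100 mm it is a red round grip 18 mm thick with a round end (109 mm from the pin); nearer the pin a steel bar 14 mm wide and 8 mm thick.
- jar: The glass jar to be clamped: brown pigment, grey screw lid, 72 mm across, 80 mm high, about 0.45 kg, loose in the shaker's cup with 2.5 mm of play all round. Origin: centre of its underside, 97 mm above the table; the flat top of its lid is 177 mm above the table.
- spare_jar: Bystander: the same kind of jar with blue pigment, 72 mm across, 80 mm high, on the table left of the shaker. Origin: centre of its underside.
- tape: Bystander: roll of yellow tape lying flat, 84 mm across, 19 mm high, on the table right of the shaker. Origin: centre of its underside.
- spoon: Bystander: steel spoon lying on the table between robot and shaker, about 195 mm long, handle 20 mm thick, along its own x. Origin: on its underside near its middle.
- wash_bottle: Bystander: white wash bottle with bent spout, 76 mm across, 212 mm high. Origin: centre of its underside.
- tub: Bystander: open white plastic tub, 110 mm across, 115 mm high. Origin: centre of its underside.
- spatula_pot: Bystander: pink pot with spatulas and brushes, 76 mm across, 90 mm high, about 170 mm with the tools. Origin: centre of its underside.
Things that resemble listed ones, but are neither listed nor needed, are in the scene too. What is shaped like the jar but turquoise is not meant.

How it is judged:
By the outcome, as a careful person would: the job done as asked, in the order asked, and still so for the second after the job is handed in, with the robot touching nothing.
It also fails if it takes over 48 s, if anything falls off the work surface, if the arm or the gripper's body presses on something with over 40 N, if the wrist force passes 120 N, or if a joint passes its speed limit or range.

## Working session

There is one attempt and no reset: what is moved stays moved. The work goes in short steps, Python scripts to look and compute and a tool call to move; the robot and the scene stay as the last step left them, time stands still between calls to the robot, and variables do not carry over. Pictures are saved under pics/ and viewed, about 8 in all and at most 12, crops included, and the job is handed in when it is done.

Besides the shell and the picture viewer there is one more tool, called as name(argument=value, ...) on one line, values as JSON. servo_tool: Moves the arm, as the interface text tells. Shift numbers are shares of 50 cm and turn numbers shares of 60 degrees, none past 1 either way. Its arguments: {"type":"object","properties":{"slide":{"type":"array"},"delta_rot":{"type":"array"},"gripper":{"type":"number"},"squeeze":{"type":"number"}},"required":["slide","delta_rot"]}

```bash
mkdir -p pics; cat > h.py <<'E'
import numpy as np, cv2
from plant import ctrl, cams, look_for, mark_of
from scipy.spatial.transform import Rotation as Ro
def snap(cam,name):
    im,d=cams.grab_frame(cam); cv2.imwrite(f'pics/{name}.png',im[:,:,::-1]); return im,d
def w(cam,p):
    c=cams.calibration(cam); return np.array(c['R']).T@(np.array(p)-np.array(c['t']))
def px(cam,X):
    c=cams.calibration(cam); p=np.array(c['R'])@np.array(X)+np.array(c['t']); return np.round([c['fx']*p[0]/p[2]+c['cx'],c['fy']*p[1]/p[2]+c['cy']])
def pts(cam,d):
    c=cams.calibration(cam); v,u=np.mgrid[:480,:640]
    P=np.stack([(u-c['cx'])*d/c['fx'],(v-c['cy'])*d/c['fy'],d],-1)
    return (P-np.array(c['t']))@np.array(c['R'])
def mk(cam,t,f=mark_of,n=2):
    for r in f(cam,t)[:n]:
        X=w(cam,r['centre']); print(cam,t,round(r['score'],2),np.round(X,3),px(cam,X))
def st():
    s=ctrl.observe(); print({k:np.round(s[k],3) for k in('time_s','tcp_pos','ee_rot','force','finger_gap','q')})
E
python3 - <<'E'
from h import *
st()
for c in('top','side'):
    snap(c,c+'0')
    for t in('shaker','clamp_post','strap_end','foot','lever_tip','jar'): mk(c,t)
for t in('spare_jar','wash_bottle','tub','spatula_pot','tape','spoon'): mk('top',t,n=1)
a=np.hstack([cv2.imread('pics/top0.png'),cv2.imread('pics/side0.png')])
E
```

```text
{'time_s': np.float64(0.0), 'tcp_pos': array([ 0.294, -0.607,  0.23 ]), 'ee_rot': array([-3.139, -0.   ,  0.451]), 'force': array([-0.215, -0.055,  0.111]), 'finger_gap': np.float64(0.085), 'q': array([-1.27 ,  0.287,  1.578,  0.   ,  1.279, -0.15 ])}
top shaker 0.93 [ 0.545  0.127 -0.004] [263. 223.]
top clamp_post 0.7 [ 0.383  0.136 -0.002] [259. 282.]
top strap_end 0.69 [0.433 0.115 0.206] [260. 262.]
top strap_end 0.61 [ 0.546  0.125 -0.007] [264. 223.]
top foot 0.46 [0.539 0.166 0.097] [245. 222.]
top jar 0.92 [ 0.279  0.28  -0.005] [205. 320.]
top jar 0.7 [0.539 0.165 0.095] [246. 222.]
side shaker 0.9 [0.537 0.126 0.001] [272. 301.]
side clamp_post 0.74 [0.543 0.084 0.212] [280. 232.]
side strap_end 0.6 [0.437 0.122 0.203] [281. 266.]
side foot 0.4 [0.371 0.408 0.   ] [177. 393.]
side foot 0.18 [0.545 0.088 0.214] [278. 231.]
side lever_tip 0.72 [0.577 0.069 0.319] [276. 185.]
side lever_tip 0.31 [ 0.589 -0.09  -0.003] [338. 265.]
side jar 0.81 [ 0.275  0.28  -0.   ] [247. 405.]
side jar 0.55 [0.536 0.166 0.094] [253. 281.]
top spare_jar 0.63 [0.56  0.339 0.003] [186. 216.]
top wash_bottle 0.69 [0.367 0.415 0.002] [156. 287.]
top tub 0.96 [ 0.642 -0.402 -0.002] [456. 192.]
top spatula_pot 0.55 [0.687 0.351 0.001] [183. 170.]
top tape 0.57 [ 0.602 -0.088  0.002] [342. 204.]
top spoon 0.92 [ 0.379  0.131 -0.004] [260. 284.]
```

View pics/top0.png

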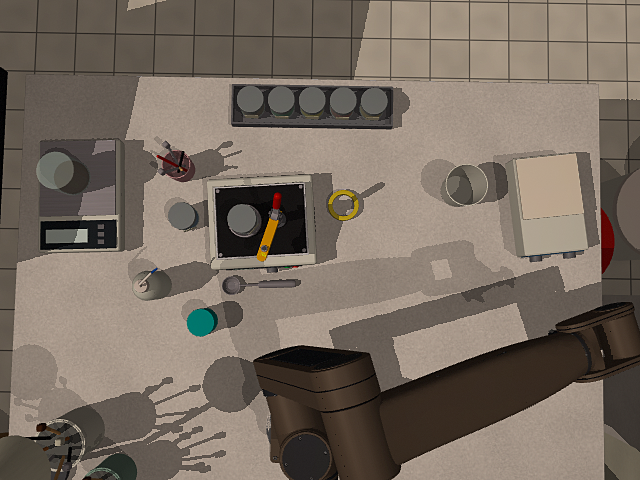

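View pics/side0.png

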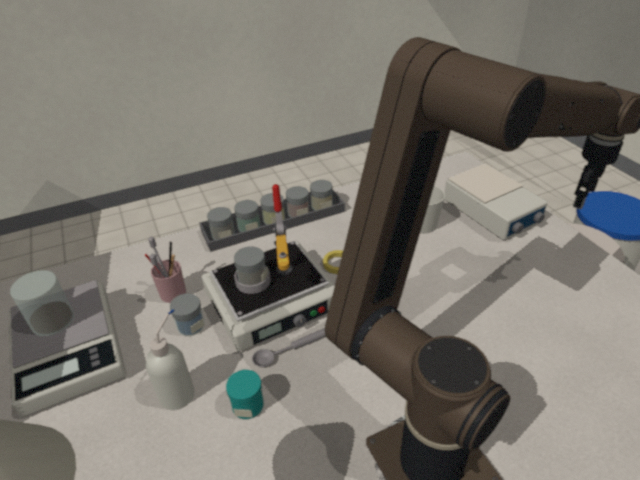

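The top view shows the shaker at about (262,222), and the jar in its cup at (245,221). The yellow strap runs from the post at (278,218) to its nose at (262,260), and the red lever is at (277,200). Possible mix-ups:
- **Jar:** turquoise jar (202,322), spare jar (183,215), rack jars (250–375,100), and a jar on the scale (55,170).
- **Strap:** yellow tape (343,205).
- **Lever:** red spatula (175,163).

I choose the strap, lever and jar on the shaker. Next is one refinement from depth and a close crop.

```bash
python3 - <<'E'
from h import *
im,d=cams.grab_frame('top'); P=pts('top',d)
box=(abs(P[...,0]-.54)<.17)&(abs(P[...,1]-.127)<.18)&(d>0)
m=box&(P[...,2]>.06)&(P[...,2]<.078)
r=cv2.minAreaRect((P[m][:,:2]*1000).astype(np.float32)); print('shaker',r)
hsv=cv2.cvtColor(im,cv2.COLOR_RGB2HSV)
y=box&(P[...,2]>.17)&(P[...,2]<.235)&(hsv[...,0]>15)&(hsv[...,0]<32)&(hsv[...,1]>150)
Q=P[y]; r=cv2.minAreaRect((Q[:,:2]*1000).astype(np.float32)); print('strap',y.sum(),r,np.median(Q[:,2]))
print('strap line',cv2.fitLine((Q[:,:2]*1000).astype(np.float32),cv2.DIST_HUBER,0,.01,.01).ravel())
rd=box&(P[...,2]>.2)&((hsv[...,0]<8)|(hsv[...,0]>172))&(hsv[...,1]>150)
Q=P[rd]; print('red',len(Q),Q.min(0),Q.max(0),Q.mean(0))
l=box&(abs(P[...,2]-.177)<.006)&(hsv[...,1]<60); Q=P[l]; print('lid',cv2.minEnclosingCircle((Q[:,:2]*1000).astype(np.float32)),np.median(Q[:,2]))
for c in('top','side'): mk(c,'clamp_post',n=2); mk(c,'lever_tip',n=1)
cv2.imwrite('pics/crop1.png',cv2.resize(im[165:285,195:330,::-1],None,fx=5,fy=5,interpolation=cv2.INTER_CUBIC)[:600])
E
```

```text
shaker ((541.8607177734375, 146.66514587402344), (241.85206604003906, 319.4617614746094), 4.150915622711182)
strap 403 ((498.52508544921875, 97.752197265625), (25.625261306762695, 128.3759765625), 71.85099792480469) 0.20968988222279006
strap line [ 9.5388347e-01 -3.0017722e-01  4.9019211e+02  9.9466286e+01]
red 122 [0.55569861 0.06322804 0.272926  ] [0.5875064  0.08310546 0.33143859] [0.57037799 0.07351162 0.30697483]
lid ((540.65576171875, 135.77630615234375), 66.37095642089844) 0.17681887328810997
top clamp_post 0.56 [0.545 0.084 0.213] [274. 215.]
top lever_tip 0.65 [0.578 0.072 0.318] [277. 196.]
side clamp_post 0.74 [0.543 0.084 0.212] [280. 232.]
side lever_tip 0.72 [0.577 0.069 0.319] [276. 185.]
```

View pics/crop1.png

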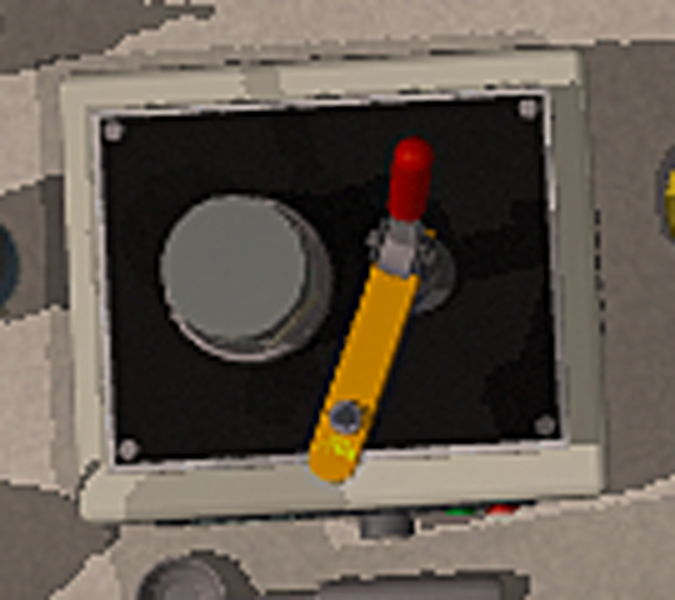

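The crop confirms it: yellow strap with its nut near crop (345,415), red lever at (410,170), and the grey-lidded jar in its cup at (235,270). The numbers are consistent: post ≈ (0.544, 0.083), yaw ≈ 3.5°, strap length and heights match, and strap angle ≈ 1.2 rad. Now I shut the fingers and approach.

servo_tool(slide=[[0.638, -0.373, -0.14], [0.638, -0.373, -0.14], [0.638, -0.373, -0.14], [0.638, -0.373, -0.14], [0.638, -0.373, -0.14], [0.638, -0.373, -0.14], [0.638, -0.373, -0.14], [0.638, -0.373, -0.14], [0.638, -0.373, -0.14], [0.638, -0.373, -0.14]], delta_rot=[[0, 0, 0.431], [0, 0, 0.431], [0, 0, 0.431], [0, 0, 0.431], [0, 0, 0.431], [0, 0, 0.431], [0, 0, 0.431], [0, 0, 0.431], [0, 0, 0.431], [0, 0, 0.431]], gripper=255)

```text
time_s: 2.08
tcp_pos: [0.5036, -0.2955, 0.3039]
ee_rot: [-3.142, -0.005, 0.006]
force: [0.2, -0.5, 1.4]
finger_gap: 0.0001
```

servo_tool(slide=[[-0.096, -0.68, 0], [-0.096, -0.68, 0], [-0.096, -0.68, 0], [-0.096, -0.68, 0], [-0.096, -0.68, 0], [-0.096, -0.68, 0], [-0.096, -0.68, 0], [-0.096, -0.68, 0], [-0.096, -0.68, 0], [-0.096, -0.68, 0]], delta_rot=[[0, 0, 0], [0, 0, 0], [0, 0, 0], [0, 0, 0], [0, 0, 0], [0, 0, 0], [0, 0, 0], [0, 0, 0], [0, 0, 0], [0, 0, 0]])

```text
time_s: 2.92
tcp_pos: [0.4517, 0.0414, 0.3016]
ee_rot: [3.142, -0.001, 0.004]
force: [-0.8, 0.4, -0.6]
finger_gap: -0.0007
```

servo_tool(slide=[[0, 0, 0.1], [0, 0, 0.2], [0, 0, 0.21], [0, 0, 0.21], [0, 0, 0.21], [0, 0, 0.21]], delta_rot=[[0, 0, 0], [0, 0, 0], [0, 0, 0], [0, 0, 0], [0, 0, 0], [0, 0, 0]])

```text
time_s: 3.42
tcp_pos: [0.4537, 0.0381, 0.1983]
ee_rot: [3.141, -0.003, -0.002]
force: [1.0, 0.2, 0.7]
finger_gap: -0.0001
```

```bash
python3 - <<'E'
from h import *
st()
a,_=snap('top','t2'); b,_=snap('side','s2')
cv2.imwrite('pics/c2.png',np.hstack([cv2.resize(x[:,:,::-1],(400,400)) for x in (a[150:310,180:340],b[140:360,180:400])]))
s=np.array(ctrl.observe()['tcp_pos']); post=np.array([.544,.083])
for deg in(162.5,150,138,126,114,104,97,93.5,91.5):
    t=np.radians(deg);u=np.array([np.cos(t),np.sin(t)]);n=np.array([-u[1],u[0]])
    c=post+.085*u+(.012+.011*abs(n[0])+.0145*abs(n[1]))*n; D=c-s[:2]
    print(deg,c.round(3),(D*[1,-1]/.5).round(3))
E
```

```text
{'time_s': np.float64(3.417), 'tcp_pos': array([0.454, 0.038, 0.198]), 'ee_rot': array([ 3.141e+00, -3.000e-03, -2.000e-03]), 'force': array([0.965, 0.226, 0.749]), 'finger_gap': np.float64(-0.0), 'q': array([-0.139, -0.187,  2.131, -0.   ,  1.194,  1.433])}
162.5 [0.454 0.081] [ 0.    -0.085]
150 [0.455 0.099] [ 0.003 -0.122]
138 [0.461 0.117] [ 0.013 -0.158]
126 [0.47  0.134] [ 0.032 -0.192]
114 [0.484 0.149] [ 0.06  -0.222]
104 [0.498 0.159] [ 0.088 -0.241]
97 [0.509 0.164] [ 0.11  -0.252]
93.5 [0.515 0.166] [ 0.122 -0.256]
91.5 [0.518 0.167] [ 0.129 -0.258]
```

View pics/c2.png

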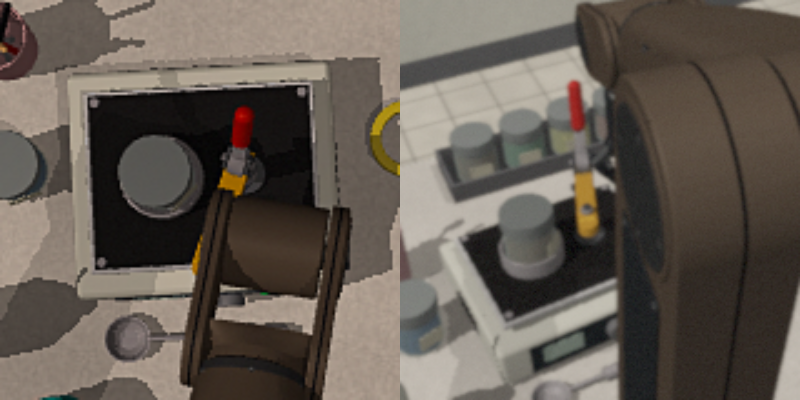

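The finger is on the right-hand side of the strap with a clear gap. The strap is still at crop (230,180)→(200,265) in the top view. Now I push it round the arc.

servo_tool(slide=[[0, -0.05, 0], [0, -0.085, 0], [0.001, -0.104, 0], [0.003, -0.122, 0], [0.008, -0.14, 0], [0.013, -0.158, 0], [0.022, -0.175, 0], [0.032, -0.192, 0], [0.046, -0.208, 0], [0.06, -0.222, 0]], delta_rot=[[0, 0, 0], [0, 0, 0], [0, 0, 0], [0, 0, 0], [0, 0, 0], [0, 0, 0], [0, 0, 0], [0, 0, 0], [0, 0, 0], [0, 0, 0]])

```text
time_s: 4.35
tcp_pos: [0.4824, 0.1511, 0.1958]
ee_rot: [3.141, 0.002, -0.0]
force: [-0.5, -2.8, -0.4]
finger_gap: -0.0002
```

servo_tool(slide=[[0.014, -0.01, 0], [0.028, -0.019, 0], [0.039, -0.025, 0], [0.05, -0.03, 0], [0.057, -0.032, 0], [0.062, -0.034, 0], [0.062, -0.034, 0]], delta_rot=[[0, 0, 0], [0, 0, 0], [0, 0, 0], [0, 0, 0], [0, 0, 0], [0, 0, 0], [0, 0, 0]])

```text
time_s: 4.93
tcp_pos: [0.5136, 0.1676, 0.1961]
ee_rot: [-3.141, 0.0, -0.001]
force: [0.0, -0.6, -0.0]
finger_gap: 0.0001
```

```bash
python3 - <<'E'
from h import *
st()
a,_=snap('top','t3'); b,_=snap('side','s3')
cv2.imwrite('pics/c3.png',np.hstack([cv2.resize(x[:,:,::-1],(400,400)) for x in (a[150:310,180:340],b[140:360,180:400])]))
for c in('top','side'):
  for t in('strap_end','lever_tip','jar','foot'): mk(c,t)
E
```

```text
{'time_s': np.float64(4.933), 'tcp_pos': array([0.514, 0.168, 0.196]), 'ee_rot': array([-3.141e+00,  0.000e+00, -1.000e-03]), 'force': array([ 0.001, -0.559, -0.045]), 'finger_gap': np.float64(0.0), 'q': array([1.270e-01, 2.100e-02, 1.942e+00, 1.000e-03, 1.179e+00, 1.698e+00])}
top strap_end 0.28 [ 0.6   -0.089  0.002] [342. 204.]
top lever_tip 0.54 [0.551 0.045 0.316] [289. 208.]
top jar 0.92 [ 0.277  0.275 -0.005] [206. 321.]
top foot 0.45 [ 0.546  0.127 -0.006] [263. 223.]
side strap_end 0.74 [0.533 0.198 0.203] [235. 252.]
side jar 0.66 [0.535 0.168 0.096] [253. 280.]
side jar 0.63 [ 0.272  0.28  -0.   ] [248. 406.]
```

View pics/c3.png

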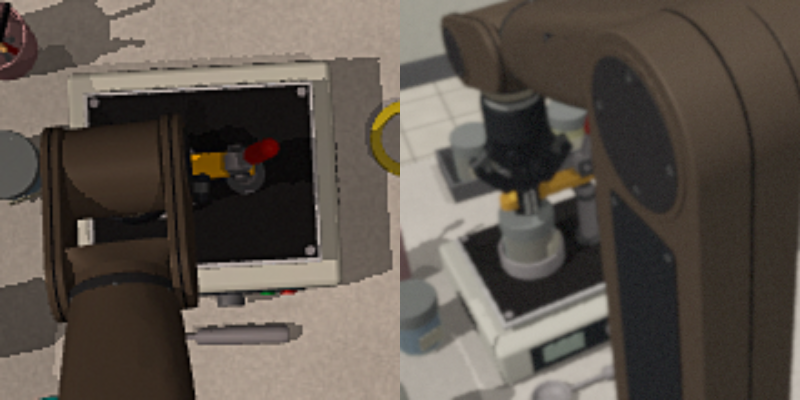

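The strap is almost along own +y, and there is no stop force yet (about 0.5 N). I'll creep in +x until the stop pushes back.

servo_tool(slide=[[0.004, 0, 0], [0.008, 0, 0], [0.008, 0, 0]], delta_rot=[[0, 0, 0], [0, 0, 0], [0, 0, 0]])

```text
time_s: 5.68
tcp_pos: [0.5156, 0.1677, 0.1966]
ee_rot: [-3.141, 0.006, -0.0]
force: [-7.3, 0.8, 5.0]
finger_gap: 0.0001
```

servo_tool(slide=[[0.004, 0, 0], [0.008, 0, 0], [0.008, 0, 0]], delta_rot=[[0, 0, 0], [0, 0, 0], [0, 0, 0]])

```text
time_s: 5.93
tcp_pos: [0.5159, 0.1677, 0.1965]
ee_rot: [3.141, 0.017, 0.0]
force: [-18.0, -0.3, 11.5]
finger_gap: 0.0003
```

18 N with no further movement: the strap is at its stop. I back off, raise, and look.

servo_tool(slide=[[-0.05, 0, 0], [-0.11, 0, 0], [-0.11, 0, -0.08], [-0.11, 0, -0.16], [-0.11, 0, -0.24], [-0.11, 0, -0.32], [-0.11, 0, -0.36], [-0.11, 0, -0.36]], delta_rot=[[0, 0, 0], [0, 0, 0], [0, 0, 0], [0, 0, 0], [0, 0, 0], [0, 0, 0], [0, 0, 0], [0, 0, 0]])

```text
time_s: 6.6
tcp_pos: [0.4686, 0.1676, 0.384]
ee_rot: [-3.14, -0.014, -0.001]
force: [-0.5, 0.6, 1.0]
finger_gap: 0.0003
```

servo_tool(slide=[[-0.08, 0.08, 0], [-0.08, 0.16, 0], [-0.08, 0.24, 0], [-0.08, 0.32, 0], [-0.08, 0.4, 0], [-0.08, 0.4, 0]], delta_rot=[[0, 0, 0], [0, 0, 0], [0, 0, 0], [0, 0, 0], [0, 0, 0], [0, 0, 0]])

```text
time_s: 7.1
tcp_pos: [0.4258, -0.038, 0.3752]
ee_rot: [3.139, 0.001, -0.008]
force: [0.4, -0.1, -0.3]
finger_gap: -0.0002
```

```bash
python3 - <<'E'
from h import *
st()
im,d=snap('top','t4'); P=pts('top',d)
cv2.imwrite('pics/c4.png',cv2.resize(im[165:285,195:330,::-1],None,fx=5,fy=5)[:600])
for c in('top','side'):
  if c=='side': snap(c,'s4')
  for t in('clamp_post','strap_end','lever_tip','jar'): mk(c,t)
box=(abs(P[...,0]-.54)<.14)&(abs(P[...,1]-.127)<.16)&(d>0)
hsv=cv2.cvtColor(im,cv2.COLOR_RGB2HSV)
y=box&(P[...,2]>.17)&(P[...,2]<.235)&(hsv[...,0]>15)&(hsv[...,0]<32)&(hsv[...,1]>150)
Q=P[y]; print(cv2.minAreaRect((Q[:,:2]*1000).astype(np.float32)),np.median(Q[:,2]))
rd=box&(P[...,2]>.2)&((hsv[...,0]<8)|(hsv[...,0]>172))&(hsv[...,1]>150)
Q=P[rd]; print('red',len(Q),Q.min(0),Q.max(0),Q.mean(0))
E
```

```text
{'time_s': np.float64(7.1), 'tcp_pos': array([ 0.426, -0.038,  0.375]), 'ee_rot': array([ 3.139e+00,  1.000e-03, -8.000e-03]), 'force': array([ 0.36 , -0.141, -0.319]), 'finger_gap': np.float64(-0.0), 'q': array([-0.326, -0.361,  1.949, -0.003,  1.554,  1.253])}
top clamp_post 0.95 [0.547 0.084 0.211] [274. 215.]
top strap_end 0.65 [0.538 0.197 0.204] [228. 218.]
top lever_tip 0.52 [0.549 0.048 0.318] [288. 209.]
top jar 0.65 [0.543 0.167 0.095] [245. 221.]
top jar 0.62 [ 0.279  0.278 -0.006] [206. 320.]
side clamp_post 0.96 [0.546 0.081 0.211] [280. 231.]
side lever_tip 0.53 [0.546 0.048 0.314] [290. 192.]
side jar 0.72 [0.537 0.167 0.096] [253. 280.]
side jar 0.67 [ 0.688  0.354 -0.001] [172. 293.]
((544.9269409179688, 135.07330322265625), (27.556419372558594, 134.07215881347656), 4.201005458831787) 0.20918665124416597
red 105 [ 0.40029348 -0.00642148  0.27156065] [0.55890594 0.07183707 0.66057532] [0.54197936 0.05390564 0.32141444]
```

View pics/c4.png

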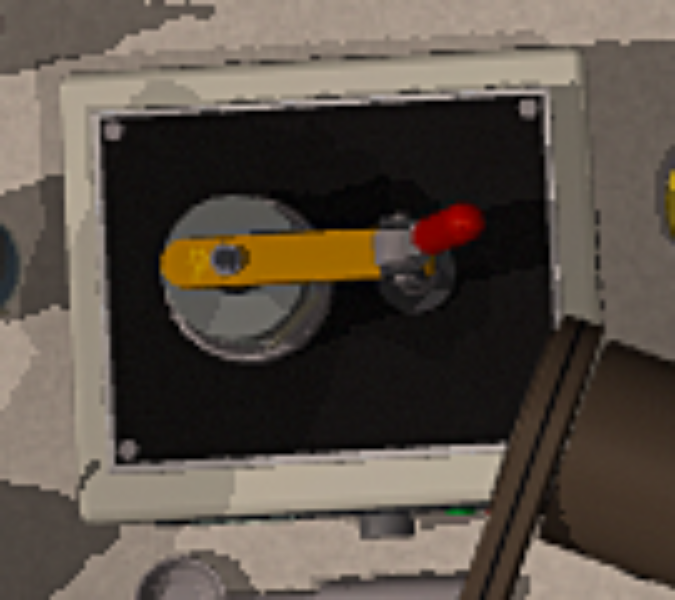

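In the top view the strap lies over the jar along the shaker's own +y: nose at crop (170,262), nut at (230,258), lid around it. The lever leans right, with its tip at (465,222). Now I move the finger to the jar side of the lever.

servo_tool(slide=[[0.06, -0.075, 0], [0.12, -0.15, 0], [0.18, -0.225, 0], [0.238, -0.296, 0], [0.238, -0.296, 0], [0.238, -0.296, 0.08], [0.238, -0.296, 0.15], [0.238, -0.296, 0.15], [0.238, -0.296, 0.15], [0.238, -0.296, 0.15]], delta_rot=[[0, 0, 0], [0, 0, 0], [0, 0, 0], [0, 0, 0], [0, 0, 0], [0, 0, 0], [0, 0, 0], [0, 0, 0], [0, 0, 0], [0, 0, 0]])

```text
time_s: 8.43
tcp_pos: [0.5459, 0.1155, 0.3035]
ee_rot: [-3.141, -0.003, -0.0]
force: [0.1, -0.2, 0.6]
finger_gap: -0.0001
```

servo_tool(slide=[[0, 0.04, 0], [0, 0.075, 0], [0.002, 0.093, 0.004], [0.003, 0.11, 0.008], [0.004, 0.125, 0.016], [0.004, 0.138, 0.026], [0.005, 0.151, 0.037], [0.006, 0.163, 0.049], [0.007, 0.174, 0.062], [0.007, 0.183, 0.077]], delta_rot=[[0, 0, 0], [0, 0, 0], [0, 0, 0], [0, 0, 0], [0, 0, 0], [0, 0, 0], [0, 0, 0], [0, 0, 0], [0, 0, 0], [0, 0, 0]])

```text
time_s: 9.27
tcp_pos: [0.5506, 0.0224, 0.2658]
ee_rot: [3.139, -0.007, -0.001]
force: [0.1, 0.2, 6.9]
finger_gap: 0.0
```

```bash
python3 - <<'E'
from h import *
st()
a,_=snap('top','t5'); b,_=snap('side','s5')
cv2.imwrite('pics/c5.png',np.hstack([cv2.resize(x[:,:,::-1],(400,400)) for x in (a[150:310,180:340],b[120:320,200:400])]))
for c in('top','side'):
  for t in('strap_end','lever_tip'): mk(c,t)
E
```

```text
{'time_s': np.float64(9.267), 'tcp_pos': array([0.551, 0.022, 0.266]), 'ee_rot': array([ 3.139e+00, -7.000e-03, -1.000e-03]), 'force': array([0.146, 0.153, 6.928]), 'finger_gap': np.float64(0.0), 'q': array([-0.143, -0.017,  1.85 , -0.002,  1.302,  1.429])}
top strap_end 0.56 [0.538 0.197 0.202] [228. 218.]
top lever_tip 0.22 [0.552 0.081 0.213] [276. 213.]
side strap_end 0.74 [0.535 0.201 0.195] [234. 254.]
side lever_tip 0.5 [ 0.374  0.409 -0.001] [177. 392.]
```

View pics/c5.png

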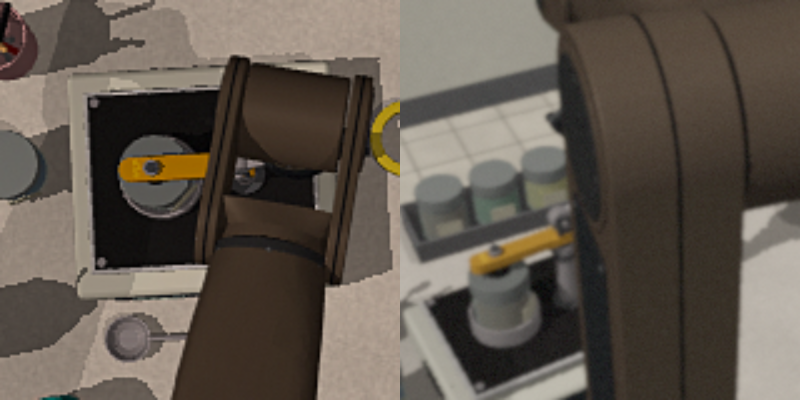

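The strap still sits over the jar and the lever is being pushed with a steady 7 N. The lever itself is hidden under the wrist at left crop (270,120). I continue down.

servo_tool(slide=[[0, 0.008, 0.016], [0, 0.014, 0.032], [0, 0.018, 0.048], [0, 0.02, 0.06], [0, 0.021, 0.07], [0, 0.021, 0.07]], delta_rot=[[0, 0, 0], [0, 0, 0], [0, 0, 0], [0, 0, 0], [0, 0, 0], [0, 0, 0]])

```text
time_s: 10.07
tcp_pos: [0.5499, 0.0124, 0.2307]
ee_rot: [3.139, -0.004, -0.0]
force: [-1.2, -2.2, 9.1]
finger_gap: 0.0003
```

servo_tool(slide=[[0, 0, 0.005], [0, 0, 0.01], [0, 0, 0.01]], delta_rot=[[0, 0, 0], [0, 0, 0], [0, 0, 0]])

```text
time_s: 10.32
tcp_pos: [0.5504, 0.0123, 0.2302]
ee_rot: [3.138, -0.005, 0.0]
force: [-8.1, -1.5, 23.6]
finger_gap: 0.0006
```

servo_tool(slide=[[0, 0, 0.006], [0, 0, 0.006], [0, 0, 0.006]], delta_rot=[[0, 0, 0], [0, 0, 0], [0, 0, 0]])

```text
time_s: 10.57
tcp_pos: [0.5509, 0.0123, 0.2299]
ee_rot: [3.138, -0.007, 0.001]
force: [-11.4, -2.0, 30.8]
finger_gap: 0.0003
```

servo_tool(slide=[[0, 0, -0.06], [0, 0, -0.14], [0, 0, -0.22], [0, 0, -0.3], [-0.08, 0.08, -0.3], [-0.14, 0.16, -0.3], [-0.14, 0.24, -0.3], [-0.14, 0.32, -0.3], [-0.14, 0.4, -0.3], [-0.14, 0.44, -0.3]], delta_rot=[[0, 0, 0], [0, 0, 0], [0, 0, 0], [0, 0, 0], [0, 0, 0], [0, 0, 0], [0, 0, 0], [0, 0, 0], [0, 0, 0], [0, 0, 0]])

```text
time_s: 11.4
tcp_pos: [0.4774, -0.2086, 0.3691]
ee_rot: [-3.141, 0.001, -0.001]
force: [0.1, 0.4, 0.3]
finger_gap: -0.0001
```

```bash
python3 - <<'E'
from h import *
st()
im,d=snap('top','t6'); b,_=snap('side','s6'); P=pts('top',d)
cv2.imwrite('pics/c6.png',np.hstack([cv2.resize(x[:,:,::-1],(400,400)) for x in (im[150:310,180:340],b[120:320,200:400])]))
for c in('top','side'):
  for t in('strap_end','lever_tip','jar','foot'): mk(c,t)
for t in('spare_jar','wash_bottle','tub','spatula_pot','tape','spoon'): mk('top',t,n=1)
box=(abs(P[...,0]-.54)<.1)&(abs(P[...,1]-.1)<.16)&(d>0)
hsv=cv2.cvtColor(im,cv2.COLOR_RGB2HSV)
y=box&(P[...,2]>.17)&(P[...,2]<.235)&(hsv[...,0]>15)&(hsv[...,0]<32)&(hsv[...,1]>150)
Q=P[y]; print(cv2.minAreaRect((Q[:,:2]*1000).astype(np.float32)),np.median(Q[:,2]))
rd=box&(P[...,2]>.2)&(P[...,2]<.4)&((hsv[...,0]<8)|(hsv[...,0]>172))&(hsv[...,1]>150)
Q=P[rd]; print('red',len(Q),Q.min(0),Q.max(0))
E
```

```text
{'time_s': np.float64(11.4), 'tcp_pos': array([ 0.477, -0.209,  0.369]), 'ee_rot': array([-3.141e+00,  1.000e-03, -1.000e-03]), 'force': array([0.131, 0.36 , 0.324]), 'finger_gap': np.float64(-0.0), 'q': array([-0.607, -0.132,  1.773, -0.   ,  1.501,  0.965])}
top strap_end 0.81 [0.539 0.199 0.196] [227. 218.]
top lever_tip 0.59 [ 0.552 -0.019  0.222] [317. 213.]
top lever_tip 0.29 [0.557 0.337 0.002] [187. 217.]
top jar 0.87 [0.54  0.169 0.093] [244. 222.]
top jar 0.63 [ 0.278  0.277 -0.006] [206. 320.]
top foot 0.34 [0.548 0.083 0.212] [275. 214.]
side strap_end 0.75 [0.537 0.199 0.193] [235. 254.]
side jar 0.8 [0.539 0.17  0.097] [252. 280.]
side jar 0.78 [0.274 0.28  0.002] [247. 405.]
side foot 0.41 [0.536 0.166 0.18 ] [249. 254.]
top spare_jar 0.8 [0.56  0.337 0.001] [186. 217.]
top wash_bottle 0.75 [0.368 0.411 0.001] [157. 286.]
top tub 0.8 [ 0.643 -0.403  0.   ] [456. 191.]
top tape 0.67 [ 0.598 -0.089  0.004] [342. 205.]
top spoon 0.68 [ 0.381  0.132 -0.   ] [260. 283.]
((543.8348388671875, 132.82357788085938), (27.460956573486328, 129.1729736328125), 2.044780969619751) 0.20101475961778514
red 192 [ 0.54283349 -0.02571854  0.21674599] [0.56121476 0.03857255 0.23894193]
```

View pics/c6.png

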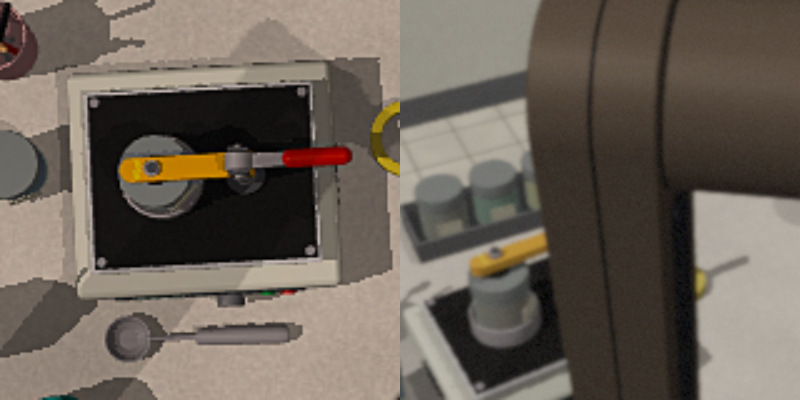

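The lever lies level to the right at left crop (285–350,158), and the strap has dropped onto the lid with its nut at (150,168). The bystanders that show are where they were, and the hand is clear. Handing in.

```bash
python3 -c "
from h import *
print(ctrl.finish_job())"
```

```text
the job is handed in; nothing more can be done
None
```

The jar is clamped and the job is handed in, at about 11.4 s on the robot's clock. I pushed the strap round to its stop, where it held 18 N without moving. Then I pushed the lever down until it stopped at about 31 N.

**Last checks:**
- **Lever:** its tip is at z = 0.222 m, level with its pin.
- **Strap:** its top is at 0.201 m, about 8 mm lower than before, and it lies along the shaker's own +y over the jar.
- **Jar:** measured at (0.540, 0.169), which is within measuring error of its first position.
- **Bystanders:** spare jar, wash bottle, tub, tape and spoon moved no more than about 4 mm between measurements, which is within error.
- **Hand:** clear and touching nothing.

**Did not confirm:**
- **Spatula pot:** the network gave no reading for it in the last picture, but part of it shows in its old place.
- **Foot:** the network put it at the post in the top view (low score). The side view gave (0.536, 0.166, 0.180), over the middle of the lid.

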